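Clamp a copper tube in the pipe vice with its removable crank

ROBOT

A 6-joint arm with a two-finger parallel gripper is mounted at the origin on a cart in front of the work surface, level with it; the furniture and walls round the work are solid. World frame = base frame: x ahead of the robot, y to its left, z up, the work surface at z = 0. Lengths are in m, angles in rad, forces in N, time in s.
With the tool pointing down it reaches from about 0.275 to 0.75 m from the base axis. Payload 10.2 kg.
Tool frame: the origin (TCP) lies at the very end of the fingers, on their centre line; the grasp point (between the pads) lies behind it (manip.grip_point_offset is the z of the grasp point in the tool frame, in m); z points along the fingers, y is the line along which they close (so a half turn about z gives the same grasp; the last joint's range is limited). The gripper opens to 85 mm and grips with 20 to 120 N. Pads are 22 mm wide; open, the fingers measure 114 mm over their backs; the gripper's body (76 mm by 85 mm) begins 54 mm behind the grasp point. The pads swing forward as they close: fully open they stand 13 mm farther back than shut.
Start: joints at [-1.324, 0.313, 1.498, -0, 1.331, -0.223], TCP at [0.238, -0.468, 0.231] pointing down, gripper open.
Joint ranges: [-2.94, 2.94], [-0.97, 2.17], [0.19, 2.56], [-1.23, 4.37], [0.02, 3.11], [-2.88, 2.88]. Speed limits (rad/s): [2.39, 2.39, 3.01, 3.14, 3.14, 3.14].

INTERFACE

Orientations are given as a unit quaternion [x, y, z, w].
In Python, from station import manip gives the robot as it stands.
- The arm moves only by the tool move_arm, never from a script. Its argument "increments" is a list of rows, each an object with "slide": the shift along the tool's x, y, z in cm, a list of three; "spin": the turn about the tool's z in rad; "claw": the opening in per cent of the stroke, from 0 (shut) to 100 (fully open). In form: [{"slide": [dx, dy, dz], "spin": spin, "claw": claw}, ...]. A call has 1 to 12 rows; each row shifts and turns the commanded pose from where the row before left it, along the tool's axes as they then stand; what a row does not reach is not made up. A row lasts 1/12 s, in which the tool goes at most 41.7 mm and 7.16 degrees, less where a joint would pass 70% of its speed; a pose out of reach is approached as far as the arm can. A call with a gripper value outside its range is refused whole. The fingers move at their own pace and stop on an object; "newtons" is the grip in N (left out, the last holds). Time passes only in rows, so rows that do not move let the fingers close. It gives the time, the measured TCP pose, the force, the opening and the grip force at its end, in the units of the state.
- manip.read_state(): the state, without advancing time (a new reading comes with each control period).
- manip.read_camera(name): name is "scene" or "top"; returns a dict with "image" (480x640x3 uint8, red, green, blue), "fx", "fy", "cx", "cy" (pixels), "dist" ([k1, k2, p1, p2, k3] as OpenCV has them; the pictures are not rectified), "eye" and "orientation" of the camera in the world. Camera axes: x right, y up, looking along -z (the intrinsics and any distortion apply to the point x, -y, -z); pixel columns grow to the right and rows downward; lengths in m; the calibration is good to about 2 mm. A picture is of the moment at which its call begins. There is no depth.
- manip.hand_in(): hands the job in; it is judged then, once.
The state is a dict: "time": time; "joints": joint angles; "qvel": joint speeds; "tau": joint torques, N m; "eef_pos": TCP position; "ee_rot": TCP orientation; "contact_force": force on the tool from outside, world axes, zero at the start; "wrist_torque": the same for the moment, N m; "finger_gap": finger opening in m; "finger_force": force on a finger pad.
Only numpy, scipy, OpenCV 4.12 (cv2) and the standard library are available. Lean on these libraries where they do the work, as an engineer would, in place of code of your own. Each camera call takes 0.05 s, during which the arm holds its last target. There are 200 camera calls.

TASK

Clamp the copper tube that lies in the pipe vice: fit the loose crank fully home on the square end of the vice screw and wind it clockwise until the jaw grips the tube and the crank goes stiff, then stop, because the tube is thin-walled and must not be crushed. Then lift the crank off and lay it down flat on the worktop, as it lay before, clear of the vice; leave the tube in its place and do not disturb the other things.

Things in the scene. Friction and masses are not known exactly. Their poses are not given: they have to be found in the camera images.
- vice: Grey cast yoke pipe vice, fixed to the worktop: base 76x100 mm, a toothed V jaw below, an arched yoke 155 mm tall over it. The vehicle's tall side wall stands 115 mm or more beyond the screw to the right, from 40 mm behind the screw on. Origin: centre of the base's underside, on the screw's axis; z up, x along the V (the tube's direction), y across the yoke.
- jaw: Upper toothed jaw of the vice, an inverted 90 degree V that moves only up and down inside the yoke, driven by the screw: 8 mm down for each clockwise turn (seen from above). Origin: apex of the V, on the screw's axis, 88.4 mm below the screw's shoulder, 29 mm above the tube's axis at most; it bears on the tube when it is 19.8 mm above the tube's axis. A clamped jaw stays clamped by itself.
- drive_square (a point): Bare square end of the vice's upright screw: 16 mm square, 26 mm long, standing on a round shoulder 33 mm across, with a tapered round tip 5 mm high (10 mm across at its top) above. This point: on the axis, half-way up the square (13 mm above the shoulder). z up, x and y square to the flats; turns and sinks with the screw (8 mm a turn). The shoulder stands 180 mm or less above the worktop.
- crank: The loose steel crank, 0.33 kg, lying flat with its grip upright. Origin: underside of the hub, on the socket's axis; z up through the socket, x along the arm towards the grip. Arm: flat bar 22 mm wide and 10 mm thick, flush with the hub's underside. Grip axis 60 mm from the hub's axis. It starts close behind the worktop's 30 mm high front lip.
- crank_hub (a point): Centre of the crank's hub, a 32x32 mm square block 40 mm tall with a square socket 18.5 mm wide right through it; this point lies 20 mm above its underside. The hub's flats and the socket are parallel to the arm. Fully home, the hub rests on the screw's shoulder and this point is 7 mm above point drive_square.
- crank_handle (a point): Centre of the crank's grey upright grip, a plain round sleeve 20 mm across and 70 mm tall that spins freely on its pin (so it can be held without turning the wrist). This point is 49 mm above the hub's underside. Winding takes 1 to 3 N here; once the jaw bears on the tube the push needed rises over the next 30 to 60 degrees. 6 to 10 N is a firm clamp, over about 18 N may crush the tube.
- tube_center (a point): Centre of the copper tube, 28 mm across and 130 mm long, lying loose in the vice's lower V, its axis 59.8 mm above the worktop; middle of its axis.
- tube: The same copper tube; origin in its middle, x along it.
- caulking_gun: Obstacle, fixed: caulking gun in a rest, lying across the worktop (along y, 70 mm thick, partly overhead) 10 to 30 mm behind the crank, its low nozzle to +y; its handle and rod rise to 390 mm on the side towards the tool bag. Origin: underside of the rest.
- tool_bag: Obstacle, fixed: orange tool bag between the crank and the vice, about 225x415 mm and 212 mm tall. Origin: centre of its underside.
- elbow: Bystander: galvanised pipe elbow, 64x64x40 mm, well behind the vice. Origin: centre of its underside.
- tin: Bystander: flat round tin, 77 mm across and 40 mm tall, well behind the vice. Origin: centre of its underside.
- torch: Bystander: black pocket torch, 131 mm long, 34 mm thick, lying behind the caulking gun. Origin: centre of its underside.
- plug: Bystander: black iron pipe plug, 32x42x32 mm, between the crank and the tool bag. Origin: centre of its underside.
- aerosol: Bystander: penetrating-oil aerosol can, 66 mm across, 184 mm tall, standing beyond the crank. Origin: centre of its underside.

How it is judged:
On the way, in this order (a step that is already met when the one before it is completed fails the run):
1. the crank is fully home on the screw's square end: hub centre within 5 mm of the screw's axis and within 10.5 mm above the middle of the square, upright (horizontal distance between crank_hub and drive_square below 0.005 m and z of crank_hub in the frame of drive_square below 0.0105 m and angle between crank's own z axis and vertical below 0.12 rad), for 0.2 s.
2. with the crank still on the square, the jaw grips the tube with more than 40 N (contact force between jaw and tube above 40 N and horizontal distance between crank_hub and drive_square below 0.005 m and z of crank_hub in the frame of drive_square below 0.0105 m), for 0.2 s.
3. the crank is off the square: its hub centre more than 45 mm above the square's middle, or 60 mm aside ((z of crank_hub in the frame of drive_square above 0.045 m or horizontal distance between crank_hub and drive_square above 0.06 m)), for 0.1 s.
At the end, for the whole second after the job is handed in: The jaw still grips the tube with more than 40 N, the tube lies in the V along it (centre within 25 mm of the vice's middle, direction within 0.1 rad), and the crank lies still and flat on the worktop (tilt under 0.1 rad), its hub more than 100 mm from the screw (contact force between jaw and tube above 40 N and horizontal distance between tube_center and vice below 0.025 m and angle between tube's own x axis and vertical above 1.45 rad and angle between the x axis of tube and the x axis of vice, either way round below 0.1 rad and height (world z) of crank between -0.008 and 0.008 m and angle between crank's own z axis and vertical below 0.1 rad and linear speed of crank below 0.02 m/s and horizontal distance between crank_hub and drive_square above 0.1 m); the robot touches nothing.
It fails at once if the tube is crushed: the jaw presses on it with more than 1200 N (contact force between jaw and tube above 1200 N).
It fails at once if the crank is dropped or flung: it moves faster than 0.9 m/s while no finger touches it (linear speed of crank above 0.9 m/s and contact force between the fingers and crank below 0.05 N).
It fails at once if a bystander is shoved more than 30 mm or the can is tipped (distance of any of elbow, tin, torch, plug, aerosol from where it was at the start of the episode above 0.03 m or angle between aerosol's own z axis and vertical above 0.4 rad).
It also fails if it takes over 72 s, if anything falls off the work surface, if the arm or the gripper's body presses on something with over 40 N, if the wrist force passes 120 N, or if a joint passes its speed limit or range.

## Working session

There is one attempt and no reset: what is moved stays moved. The work goes in short steps, Python scripts to look and compute and a tool call to move; the robot and the scene stay as the last step left them, time stands still between calls to the robot, and variables do not carry over. Pictures are saved under pics/ and viewed, at most 10 in all, crops included, and the job is handed in when it is done.

Besides the shell and the picture viewer there is one more tool, called by a JSON object that holds its "op" and its "data", one argument or row to a line. move_arm: Moves the arm, as the interface text tells. Its arguments: {"type":"object","properties":{"increments":{"type":"array","items":{"type":"object","properties":{"slide":{"type":"array","items":{"type":"number"}},"spin":{"type":"number"},"claw":{"type":"number"}}}},"newtons":{"type":"number"}},"required":["increments"]}

```bash
mkdir -p pics; cat > h.py <<'E'
from station import manip
import numpy as np, cv2
from scipy.spatial.transform import Rotation as R
def cam(n):
    c=manip.read_camera(n); c['K']=np.array([[c['fx'],0,c['cx']],[0,c['fy'],c['cy']],[0,0,1.]])
    c['R']=R.from_quat(c['orientation']).as_matrix()@np.diag([1,-1,-1]); c['eye']=np.array(c['eye']); c['dist']=np.array(c['dist'],float); return c
def ray(c,px):
    u=cv2.undistortPoints(np.array([[px]],float),c['K'],c['dist'])[0,0]
    d=c['R']@np.array([u[0],u[1],1]); return d/np.linalg.norm(d)
def atz(c,px,z):
    d=ray(c,px); return c['eye']+d*(z-c['eye'][2])/d[2]
def tri(c1,p1,c2,p2):
    d1,d2=ray(c1,p1),ray(c2,p2); s=np.linalg.lstsq(np.c_[d1,-d2],c2['eye']-c1['eye'],rcond=None)[0]
    a,b=c1['eye']+s[0]*d1,c2['eye']+s[1]*d2; return (a+b)/2,np.linalg.norm(a-b)
def proj(c,P):
    r=cv2.Rodrigues(c['R'].T)[0]; return cv2.projectPoints(np.array(P,float).reshape(-1,3),r,-c['R'].T@c['eye'],c['K'],c['dist'])[0][:,0]
def save(c,f,crop=None,s=1):
    i=c['image'][:,:,::-1]
    if crop: x,y,w,h=crop; i=i[y:y+h,x:x+w]
    cv2.imwrite('pics/'+f,cv2.resize(i,None,fx=s,fy=s,interpolation=cv2.INTER_CUBIC))
E
python3 - <<'E'
from h import *
print(manip.read_state(), manip.grip_point_offset)
for n in('scene','top'):
    c=cam(n); save(c,n+'0.png'); print(n,c['fx'],c['dist'],c['eye'],c['R'])
E
```

```text
{'time': 0.0, 'joints': array([-1.32439851e+00,  3.13485291e-01,  1.49846207e+00,  2.90646298e-05,
        1.33099993e+00, -2.23395220e-01]), 'qvel': array([ 0.00064288, -0.00056752,  0.00124991,  0.00099866, -0.00110282,
        0.00091356]), 'tau': array([-8.59081010e-04, -4.12270832e+01, -2.59750378e+01, -2.49346367e-04,
        4.11034824e-03, -4.32145839e-06]), 'eef_pos': array([ 0.23760042, -0.46786122,  0.23070762]), 'ee_rot': array([ 9.72539013e-01,  2.32738929e-01,  6.32333908e-06, -6.77436634e-04]), 'contact_force': array([-0.83037446, -0.88889621,  0.54886943]), 'wrist_torque': array([ 0.00763992,  0.00209561, -0.04761272]), 'finger_force': 0.0, 'finger_gap': 0.08540910332560651} -0.0187
scene 610.8106856667355 [-0.21070464  0.          0.          0.          0.        ] [-0.5824318   0.78835238  1.69439557] [[-0.5498595  -0.63969202  0.53707415]
 [-0.83516071  0.43083942 -0.34188299]
 [-0.01269289 -0.63653084 -0.77114679]]
top 604.5544337122125 [0.06142278 0.         0.         0.         0.        ] [ 0.13366221 -0.06725196  1.68699109] [[ 0.36446976 -0.90148574  0.23342076]
 [-0.93120159 -0.35147251  0.09659538]
 [-0.00503837 -0.25256788 -0.96756606]]
```

View pics/scene0.png

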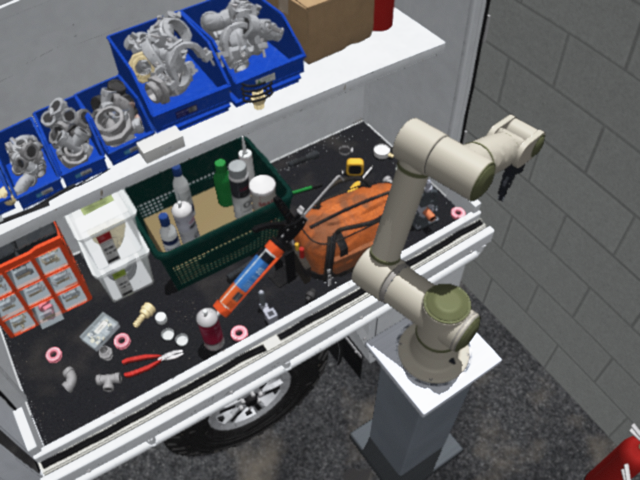

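View pics/top0.png

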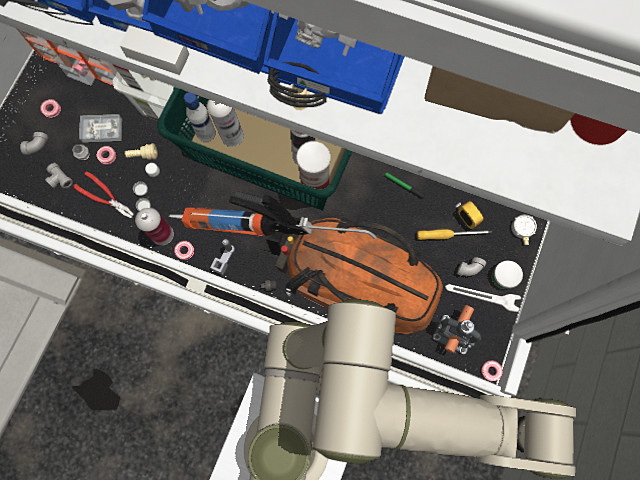

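The scene view shows the crank at about (267,305), with the vice near (430,212), partly behind the arm. In the top view the crank is at about (222,255) and the vice at (458,330). I'll enlarge both.

```bash
python3 - <<'E'
from h import *
def crop(c,x,y,w,h,s=5): return cv2.resize(c['image'][y:y+h,x:x+w,::-1],(w*s,h*s),interpolation=cv2.INTER_CUBIC)
t=cam('top');s=cam('scene')
a=np.hstack([crop(t,190,225,80,60),crop(t,420,295,80,60)])
b=np.hstack([crop(s,230,275,80,60),crop(s,400,180,80,60)])
cv2.imwrite('pics/q.png',np.vstack([a,b]))
for p in[(222,255),(458,330)]: print(atz(t,p,0),atz(t,p,.15))
print(atz(s,(267,305),0),atz(s,(428,210),0.15))
E
```

```text
[0.41674336 0.37343322 0.        ] [0.39157301 0.33424939 0.15      ]
[ 0.45867267 -0.32430034  0.        ] [ 0.42977413 -0.3014447   0.15      ]
[0.43829389 0.34636244 0.        ] [ 0.37283213 -0.26226701  0.15      ]
```

View pics/q.png

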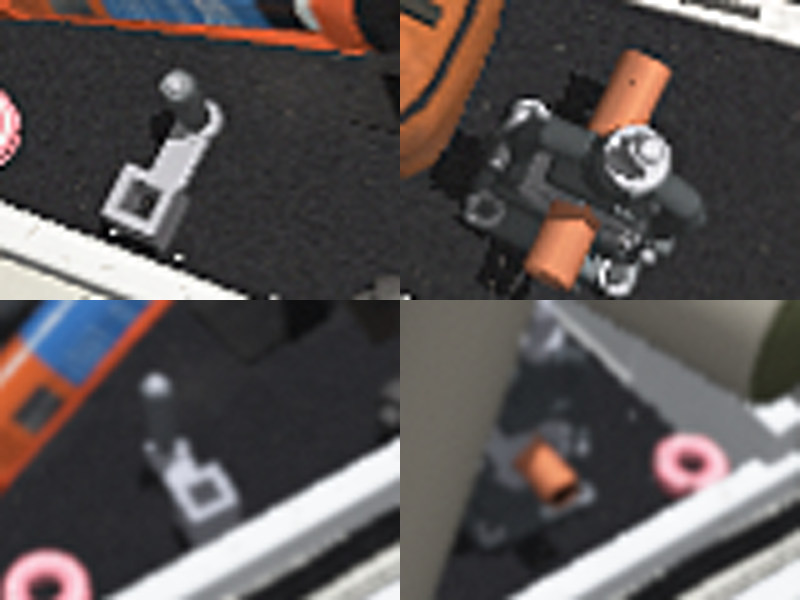

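Top crop: hub socket at about (218,265), grip top at (225.4,242), screw tip at about (471,325). Scene crop: hub socket at (271.6,313.4), grip top at (261,291.4). The screw is hidden by the arm in the scene view.

```bash
python3 - <<'E'
from h import *
t=cam('top');s=cam('scene')
print('hub',tri(t,(217.6,264.6),s,(271.2,313)),atz(t,(217.6,264.6),.04),atz(s,(271.2,313),.04))
print('grip',tri(t,(225,241.6),s,(260.6,291)),atz(t,(225,241.6),.085),atz(s,(260.6,291),.085))
print('tip',atz(t,(470.6,324.6),.205)); 
tb=lambda x,y:((x-400)/5+420-.4,y/5+295-.4)
print('tube far',atz(t,tb(643,70),.07),'near',atz(t,tb(555,268),.07))
E
```

```text
hub (array([0.37938958, 0.36206039, 0.04287304]), np.float64(0.0011364859261382332)) [0.38026327 0.36320139 0.04      ] [0.38055165 0.36100837 0.04      ]
grip (array([0.44059286, 0.35892883, 0.08863997]), np.float64(0.0027872943630610015)) [0.44019046 0.35893193 0.085     ] [0.44420201 0.35869753 0.085     ]
tip [ 0.44290767 -0.31739313  0.205     ]
tube far [ 0.50965978 -0.32113611  0.07      ] near [ 0.39249183 -0.31041066  0.07      ]
```

```bash
cat >> h.py <<'E'
def delta(p,yaw=None,st=None):
    st=st or manip.read_state(); M=R.from_quat(st['ee_rot']).as_matrix(); d=M.T@(np.array(p)-st['eef_pos'])*100
    y=np.arctan2(M[1,0],M[0,0]); sp=0 if yaw is None else -((yaw-y+np.pi)%(2*np.pi)-np.pi)
    print('slide cm',d.round(2),'spin',round(sp,3),'yaw',round(y,3),'tilt',M[:,2].round(3),'pos',st['eef_pos'].round(4),'j',st['joints'].round(2))
E
python3 - <<'E'
from h import *
t=cam('top');s=cam('scene')
for p in[(300,228),(375,235),(235,197),(265,235),(290,283)]: print(p,[atz(t,p,z).round(3)[:2] for z in(.1,.25,.38)])
for p in[(338,175),(298,205),(280,245),(330,285)]: print('s',p,[atz(s,p,z).round(3)[:2] for z in(.1,.25,.38)])
print(tri(t,(375,235),s,(339,174)))
delta((.38,.3625,.30),3.09)
E
```

```text
(300, 228) [array([0.547, 0.179]), array([0.508, 0.156]), array([0.474, 0.136])]
(375, 235) [array([ 0.603, -0.019]), array([ 0.559, -0.023]), array([ 0.52 , -0.027])]
(235, 197) [array([0.565, 0.381]), array([0.524, 0.338]), array([0.489, 0.302])]
(265, 235) [array([0.494, 0.261]), array([0.46, 0.23]), array([0.43 , 0.203])]
(290, 283) [array([0.395, 0.147]), array([0.371, 0.127]), array([0.349, 0.109])]
s (338, 175) [array([ 0.723, -0.132]), array([ 0.6  , -0.045]), array([0.493, 0.03 ])]
s (298, 205) [array([0.678, 0.07 ]), array([0.56 , 0.138]), array([0.457, 0.196])]
s (280, 245) [array([0.559, 0.216]), array([0.452, 0.27 ]), array([0.359, 0.316])]
s (330, 285) [array([0.332, 0.168]), array([0.246, 0.226]), array([0.171, 0.277])]
(array([ 0.54742301, -0.02042766,  0.30800537]), np.float64(0.01460079731258363))
slide cm [ 50.3  -67.62  -6.86] spin -2.62 yaw 0.47 tilt [-0.  0. -1.] pos [ 0.2377 -0.4681  0.2312] j [-1.32  0.31  1.5  -0.    1.33 -0.22]
```

{"op": "move_arm", "data": {
  "increments": [
    {"slide": [2.1,-2.8,-0.6],"spin": 0,"claw": 100},
    {"slide": [2.1,-2.8,-0.6],"spin": 0,"claw": 100},
    {"slide": [2.1,-2.8,-0.6],"spin": 0,"claw": 100},
    {"slide": [2.1,-2.8,-0.6],"spin": 0,"claw": 100},
    {"slide": [2.1,-2.8,-0.6],"spin": 0,"claw": 100},
    {"slide": [2.1,-2.8,-0.6],"spin": 0,"claw": 100},
    {"slide": [2.1,-2.8,-0.6],"spin": 0,"claw": 100},
    {"slide": [2.1,-2.8,-0.6],"spin": 0,"claw": 100},
    {"slide": [2.1,-2.8,-0.6],"spin": 0,"claw": 100},
    {"slide": [2.1,-2.8,-0.6],"spin": 0,"claw": 100},
    {"slide": [2.1,-2.8,-0.6],"spin": 0,"claw": 100},
    {"slide": [2.1,-2.8,-0.6],"spin": 0,"claw": 100}
  ]
}}

```text
time: 1.4
eef_pos: [0.31, -0.0528, 0.3038]
ee_rot: [0.973, 0.232, 0.0, 0.0]
contact_force: [0.6, -0.4, 0.5]
finger_gap: 0.0853
finger_force: 0.0
```

{"op": "move_arm", "data": {
  "increments": [
    {"slide": [2.1,-2.8,0],"spin": 0,"claw": 100},
    {"slide": [2.1,-2.8,0],"spin": 0,"claw": 100},
    {"slide": [2.1,-2.8,0],"spin": 0,"claw": 100},
    {"slide": [2.1,-2.8,0],"spin": 0,"claw": 100},
    {"slide": [2.1,-2.8,0],"spin": 0,"claw": 100},
    {"slide": [2.1,-2.8,0],"spin": 0,"claw": 100},
    {"slide": [2.1,-2.8,0],"spin": 0,"claw": 100},
    {"slide": [2.1,-2.8,0],"spin": 0,"claw": 100},
    {"slide": [2.1,-2.8,0],"spin": 0,"claw": 100},
    {"slide": [2.1,-2.8,0],"spin": 0,"claw": 100},
    {"slide": [2.1,-2.8,0],"spin": 0,"claw": 100},
    {"slide": [2.1,-2.8,0],"spin": 0,"claw": 100}
  ]
}}

```text
time: 2.4
eef_pos: [0.3827, 0.3611, 0.3032]
ee_rot: [0.972, 0.233, 0.0, 0.0]
contact_force: [0.6, -1.1, 0.8]
finger_gap: 0.0856
finger_force: 0.0
```

```bash
python3 - <<'E'
from h import *
delta((.38,.3625,.20),3.09)
def crop(c,x,y,w,h,s=5): return cv2.resize(c['image'][y:y+h,x:x+w,::-1],(w*s,h*s),interpolation=cv2.INTER_CUBIC)
t=cam('top');s=cam('scene')
q=np.vstack([crop(t,430,290,80,50,7),])
q=np.hstack([crop(t,440,295,57,85,7),crop(s,390,170,57,85,7)])
cv2.imwrite('pics/v.png',q)
E
```

```text
slide cm [-0.18 -0.24 10.32] spin -2.62 yaw 0.47 tilt [ 0. -0. -1.] pos [0.3827 0.3611 0.3032] j [ 0.53  0.27  1.36 -0.    1.5   1.63]
```

View pics/v.png

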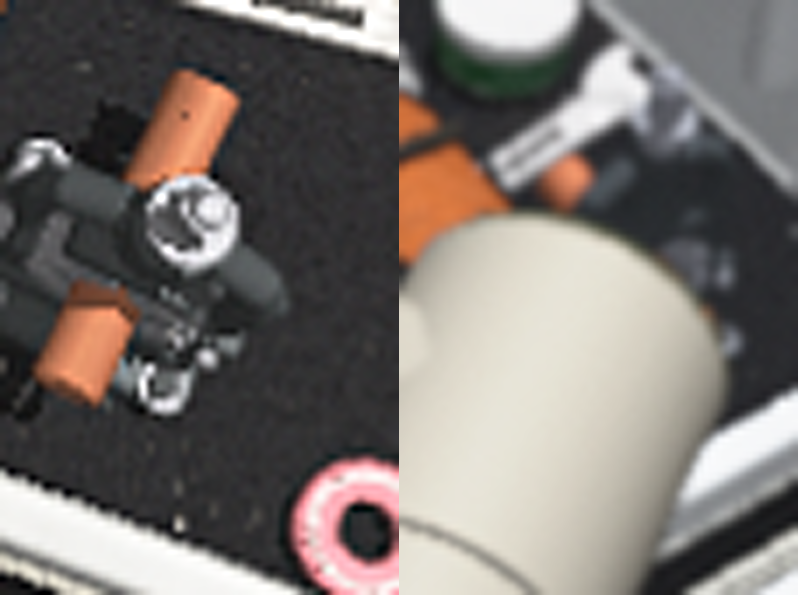

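Crop: the screw shoulder centre is near top pixel (467.6,327.1) and the tip near (470.1,325.3). The scene view catches only the screw top, near (428,183). I'll get the crank first.

{"op": "move_arm", "data": {
  "increments": [
    {"slide": [-0.18,-0.24,0.5],"spin": 0,"claw": 100},
    {"slide": [0,0,0.5],"spin": -0.1245,"claw": 100},
    {"slide": [0,0,0.5],"spin": -0.1245,"claw": 100},
    {"slide": [0,0,0.5],"spin": -0.1245,"claw": 100},
    {"slide": [0,0,0.5],"spin": -0.1245,"claw": 100},
    {"slide": [0,0,0.5],"spin": -0.1245,"claw": 100},
    {"slide": [0,0,0.5],"spin": -0.1245,"claw": 100},
    {"slide": [0,0,0.5],"spin": -0.1245,"claw": 100},
    {"slide": [0,0,0.5],"spin": -0.1245,"claw": 100},
    {"slide": [0,0,0.5],"spin": -0.1245,"claw": 100},
    {"slide": [0,0,0.5],"spin": -0.1245,"claw": 100},
    {"slide": [0,0,0.5],"spin": -0.1245,"claw": 100}
  ]
}}

```text
time: 3.5
eef_pos: [0.38, 0.3594, 0.2432]
ee_rot: [0.604, 0.797, 0.0, 0.0]
contact_force: [0.0, 0.6, -0.5]
finger_gap: 0.0856
finger_force: 0.0
```

{"op": "move_arm", "data": {
  "increments": [
    {"slide": [0,0,0.5],"spin": -0.1245,"claw": 100},
    {"slide": [0,0,0.5],"spin": -0.1245,"claw": 100},
    {"slide": [0,0,0.5],"spin": -0.1245,"claw": 100},
    {"slide": [0,0,0.5],"spin": -0.1245,"claw": 100},
    {"slide": [0,0,0.5],"spin": -0.1245,"claw": 100},
    {"slide": [0,0,0.5],"spin": -0.1245,"claw": 100},
    {"slide": [0,0,0.5],"spin": -0.1245,"claw": 100},
    {"slide": [0,0,0.5],"spin": -0.1245,"claw": 100},
    {"slide": [0,0,0.5],"spin": -0.1245,"claw": 100},
    {"slide": [0,0,0.5],"spin": -0.1245,"claw": 100}
  ]
}}

```text
time: 4.33
eef_pos: [0.38, 0.3594, 0.1933]
ee_rot: [0.026, 1.0, 0.0, 0.0]
contact_force: [0.1, 0.7, 0.2]
finger_gap: 0.0855
finger_force: 0.0
```

```bash
python3 - <<'E'
from h import *
delta((.38,.3625,.0095),3.09)
def crop(c,x,y,w,h,s=5): return cv2.resize(c['image'][y:y+h,x:x+w,::-1],(w*s,h*s),interpolation=cv2.INTER_CUBIC)
t=cam('top');s=cam('scene')
cv2.imwrite('pics/g.png',np.hstack([crop(t,180,205,80,90),crop(s,225,250,80,90)]))
E
```

```text
slide cm [ 0.02  0.31 18.38] spin -0.001 yaw 3.089 tilt [ 0. -0. -1.] pos [0.38   0.3594 0.1933] j [ 0.53  0.34  1.56 -0.    1.24 -0.98]
```

View pics/g.png

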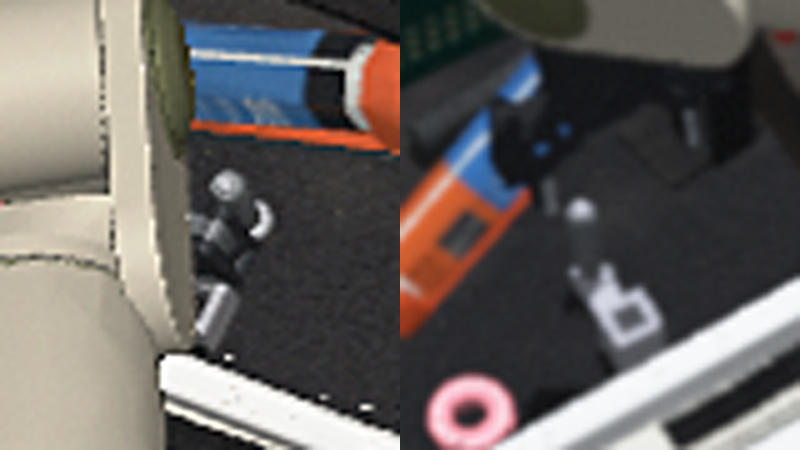

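{"op": "move_arm", "data": {
  "increments": [
    {"slide": [0.02,0.3,1.9],"spin": 0,"claw": 100},
    {"slide": [0,0,1.9],"spin": 0,"claw": 100},
    {"slide": [0,0,1.9],"spin": 0,"claw": 100},
    {"slide": [0,0,1.9],"spin": 0,"claw": 100},
    {"slide": [0,0,1.9],"spin": 0,"claw": 100},
    {"slide": [0,0,1.9],"spin": 0,"claw": 100},
    {"slide": [0,0,1.9],"spin": 0,"claw": 100},
    {"slide": [0,0,1.9],"spin": 0,"claw": 100},
    {"slide": [0,0,1.4],"spin": 0,"claw": 100},
    {"slide": [0,0,1.0],"spin": 0,"claw": 100},
    {"slide": [0,0,0.5],"spin": 0,"claw": 100},
    {"slide": [0,0,0.1],"spin": 0,"claw": 60}
  ]
}}

```text
time: 5.43
eef_pos: [0.38, 0.3632, 0.0111]
ee_rot: [0.03, 1.0, -0.0, -0.0]
contact_force: [0.3, -0.1, -0.0]
finger_gap: 0.0751
finger_force: 0.0
```

{"op": "move_arm", "data": {
  "increments": [
    {"slide": [0,0,0],"spin": 0,"claw": 20},
    {"slide": [0,0,0],"spin": 0,"claw": 0},
    {"slide": [0,0,0],"spin": 0,"claw": 0},
    {"slide": [0,0,0],"spin": 0,"claw": 0},
    {"slide": [0,0,0],"spin": 0,"claw": 0},
    {"slide": [0,0,0],"spin": 0,"claw": 0},
    {"slide": [0,0,0],"spin": 0,"claw": 0}
  ],
  "newtons": 80
}}

```text
time: 6.02
eef_pos: [0.3805, 0.3638, 0.0123]
ee_rot: [0.029, 1.0, 0.0, 0.001]
contact_force: [-1.0, 0.4, 5.5]
finger_gap: 0.0307
finger_force: 80.2
```

{"op": "move_arm", "data": {
  "increments": [
    {"slide": [0,0,-1],"spin": 0,"claw": 0},
    {"slide": [0,0,-2.5],"spin": 0,"claw": 0},
    {"slide": [0.5,0,-3.2],"spin": 0,"claw": 0},
    {"slide": [0.5,0,-3.2],"spin": 0,"claw": 0},
    {"slide": [0.5,0,-3.2],"spin": 0,"claw": 0},
    {"slide": [0.5,0,-3.2],"spin": 0,"claw": 0},
    {"slide": [0.5,0,-3.2],"spin": 0,"claw": 0},
    {"slide": [0.5,0,-3.2],"spin": 0,"claw": 0},
    {"slide": [0.5,0,-3.2],"spin": 0,"claw": 0},
    {"slide": [0.5,0,-3.2],"spin": 0,"claw": 0},
    {"slide": [0.5,0,-1],"spin": 0,"claw": 0},
    {"slide": [0,0,0],"spin": 0,"claw": 0}
  ]
}}

```text
time: 7.02
eef_pos: [0.3348, 0.3665, 0.3147]
ee_rot: [0.028, 1.0, 0.001, 0.002]
contact_force: [-0.1, 1.3, -3.7]
finger_gap: 0.031
finger_force: 80.0
```

```bash
python3 - <<'E'
from h import *
delta((.36,-.317,.30),3.09); s=manip.read_state(); print(s['contact_force'],s['wrist_torque'],s['finger_gap'],s['finger_force'])
c=cam('scene'); p=proj(c,s['eef_pos'])[0].astype(int); print(p); save(c,'lift.png',(p[0]-60,p[1]-45,120,90),5)
E
```

```text
slide cm [ -6.39 -68.1    1.29] spin -0.005 yaw 3.085 tilt [ 0.004  0.003 -1.   ] pos [0.3348 0.3665 0.3147] j [ 0.59  0.2   1.43  0.    1.51 -0.92]
[-0.07450601  1.34742485 -3.72449765] [-0.00565742 -0.00606803  0.02379335] 0.030995590781517795 79.96729105710983
[270 273]
```

View pics/lift.png

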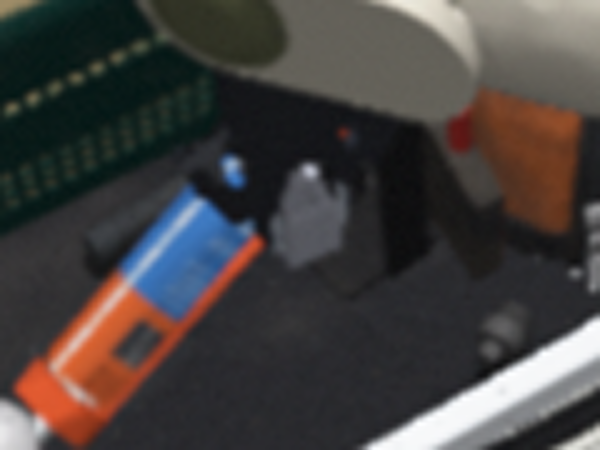

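```bash
python3 - <<'E'
from h import *
t=cam('top');s=cam('scene')
print(tri(t,(469.7,324.9),s,(428.6,180.5)))
def crop(c,x,y,w,h,s): return cv2.resize(c['image'][y:y+h,x:x+w,::-1],(w*s,h*s),interpolation=cv2.INTER_CUBIC)
cv2.imwrite('pics/w.png',np.hstack([crop(t,452,310,33,42,12),crop(s,412,165,33,42,12)]))
E
```

```text
(array([ 0.44202007, -0.31533975,  0.20426297]), np.float64(0.0011795565812993676))
```

View pics/w.png

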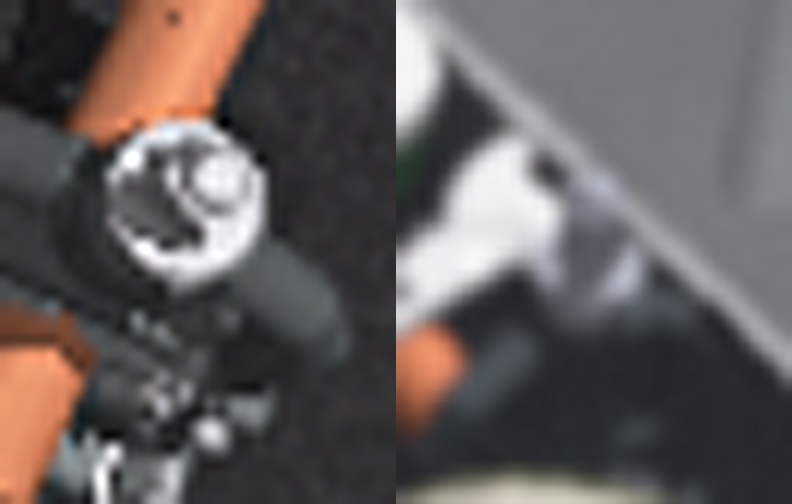

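Enlarged top view: shoulder centre at (467.0,326.3), tip at (469.7,324.4). Enlarged scene view: tip at (428.4,179.6), shoulder at (427.7,186.6). Next I'll overlay square-yaw hypotheses.

```bash
python3 - <<'E'
from h import *
t=cam('top');s=cam('scene')
print(tri(t,(469.7,324.4),s,(428.4,179.6)),tri(t,(467,326.3),s,(427.7,186.6)))
from scipy.optimize import least_squares
ob=[(t,(469.7,324.4),.031),(t,(467,326.3),0),(s,(428.4,179.6),.031),(s,(427.7,186.6),0)]
f=lambda v:np.concatenate([proj(c,[v[0],v[1],v[2]+h])[0]-p for c,p,h in ob])
r=least_squares(f,[.44,-.316,.174]); print(r.x,r.fun.round(2)); P=r.x
S=18;x0,y0,w,h=459,318,20,16
base=cv2.resize(t['image'][y0:y0+h,x0:x0+w,::-1],(w*S,h*S),interpolation=cv2.INTER_CUBIC)
out=[base]
for yaw in(-.09,.3,.7,1.1):
    b=base.copy()
    def ln(pts,col):
        q=((proj(t,pts)-[x0,y0]+.5)*S).astype(np.int32); cv2.polylines(b,[q.reshape(-1,1,2)],True,col,1)
    for z,col in((0,(0,255,0)),(.026,(0,0,255))):
        ln([P+[.008*2**.5*np.cos(yaw+a),.008*2**.5*np.sin(yaw+a),z] for a in np.pi/4+np.arange(4)*np.pi/2],col)
    A=np.linspace(0,6.28,40)
    ln([P+[.0165*np.cos(a),.0165*np.sin(a),0] for a in A],(255,255,0)); ln([P+[.005*np.cos(a),.005*np.sin(a),.031] for a in A],(255,0,255))
    out.append(b)
cv2.imwrite('pics/sq.png',cv2.resize(np.vstack([np.hstack(out[0:2]),np.hstack(out[2:4])]),None,fx=1.0,fy=1.0))
# darkness vs. yaw: sample the visible side faces
g=t['image'].mean(2).astype(np.float32)
def samp(pts):
    q=proj(t,pts).astype(np.float32); return cv2.remap(g,q[:,:1],q[:,1:],cv2.INTER_LINEAR)[:,0]
for yaw in np.arange(-.8,.8,.1):
    o=[]
    for k in range(4):
        a=yaw+k*np.pi/2; n=np.array([np.cos(a),np.sin(a),0]); tt=np.array([-n[1],n[0],0])
        vis=n@(t['eye']-P)/np.linalg.norm((t['eye']-P)[:2])
        if vis>.15:
            v=samp([P+n*.008+tt*u+[0,0,z] for u in np.linspace(-.006,.006,5) for z in np.linspace(.004,.022,5)]); o.append((round(float(vis),2),round(float(v.mean())),round(float(v.std()))))
    print(round(yaw,2),o)
E
```

```text
(array([ 0.44228338, -0.31407007,  0.20910001]), np.float64(0.0014562811641871838)) (array([ 0.44216012, -0.31556299,  0.17402618]), np.float64(0.0002378745423045684))
[ 0.44211649 -0.31490603  0.17609724] [ 0.01  0.01 -0.09 -0.23  0.35  0.39 -0.03 -0.32]
-0.8 [(0.99, 79, 11)]
-0.7 [(1.0, 77, 11)]
-0.6 [(1.0, 77, 10)]
-0.5 [(0.18, 110, 28), (0.98, 80, 11)]
-0.4 [(0.27, 110, 27), (0.96, 86, 21)]
-0.3 [(0.37, 108, 27), (0.93, 92, 34)]
-0.2 [(0.46, 107, 30), (0.89, 99, 44)]
-0.1 [(0.55, 104, 31), (0.84, 109, 54)]
-0.0 [(0.63, 101, 30), (0.78, 119, 61)]
0.1 [(0.7, 97, 28), (0.71, 126, 66)]
0.2 [(0.77, 93, 24), (0.64, 133, 68)]
0.3 [(0.83, 89, 22), (0.56, 141, 70)]
0.4 [(0.88, 87, 21), (0.47, 148, 73)]
0.5 [(0.92, 84, 19), (0.38, 155, 74)]
0.6 [(0.96, 82, 15), (0.29, 162, 71)]
0.7 [(0.98, 81, 13), (0.19, 170, 67)]
```

View pics/sq.png

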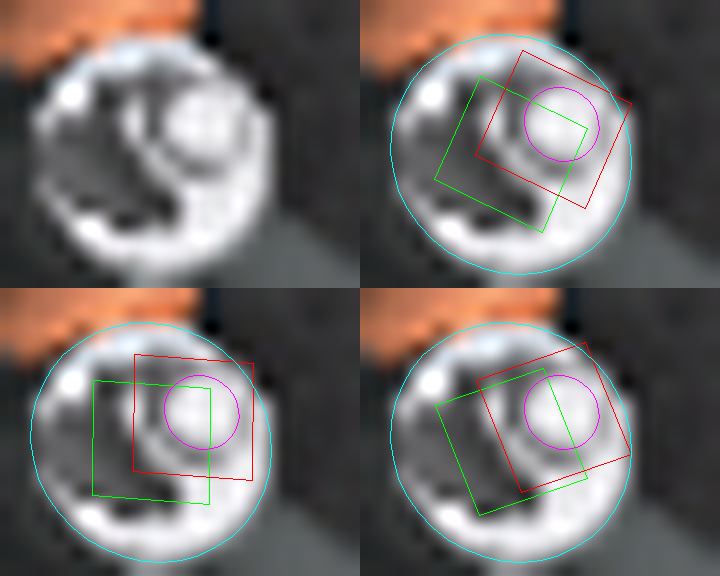

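The face that shows is nearly square-on to the top camera, which puts the square's yaw near 0.87 (mod 90°). The screw is at (0.442,-0.315) with the shoulder at z≈0.176, within the 0.177 limit. Next I carry the crank over.

{"op": "move_arm", "data": {
  "increments": [
    {"slide": [-0.2,-2,0],"spin": 0,"claw": 0},
    {"slide": [-0.2,-3.8,0],"spin": 0,"claw": 0},
    {"slide": [-0.2,-3.8,0],"spin": 0,"claw": 0},
    {"slide": [-0.2,-3.8,0],"spin": 0,"claw": 0},
    {"slide": [-0.2,-3.8,0],"spin": 0,"claw": 0},
    {"slide": [-0.2,-3.8,0],"spin": 0,"claw": 0},
    {"slide": [-0.2,-3.8,0],"spin": 0,"claw": 0},
    {"slide": [-0.2,-3.8,0],"spin": 0,"claw": 0},
    {"slide": [-0.2,-3.8,0],"spin": 0,"claw": 0},
    {"slide": [-0.2,-3.8,0],"spin": 0,"claw": 0},
    {"slide": [-0.2,-3.8,0],"spin": 0,"claw": 0},
    {"slide": [-0.2,-3.8,0],"spin": 0,"claw": 0}
  ]
}}

```text
time: 8.27
eef_pos: [0.3333, -0.0744, 0.3115]
ee_rot: [0.029, 1.0, 0.0, -0.001]
contact_force: [1.1, 0.0, -3.2]
finger_gap: 0.0307
finger_force: 80.2
```

{"op": "move_arm", "data": {
  "increments": [
    {"slide": [-1.7,-3.2,0.3],"spin": 0,"claw": 0},
    {"slide": [-1.7,-3.2,0.3],"spin": 0,"claw": 0},
    {"slide": [-1.7,-3.2,0.5],"spin": 0,"claw": 0},
    {"slide": [-1.7,-3.2,0.5],"spin": 0,"claw": 0},
    {"slide": [-1.7,-3.2,0.5],"spin": 0,"claw": 0},
    {"slide": [-1.7,-3.2,0.5],"spin": 0.107,"claw": 0},
    {"slide": [0,0,0.5],"spin": 0.107,"claw": 0},
    {"slide": [0,0,0.5],"spin": 0.107,"claw": 0},
    {"slide": [0,0,0.5],"spin": 0.107,"claw": 0},
    {"slide": [0,0,0.5],"spin": 0.107,"claw": 0},
    {"slide": [0,0,0],"spin": 0.107,"claw": 0},
    {"slide": [0,0,0],"spin": 0,"claw": 0}
  ]
}}

```text
time: 9.27
eef_pos: [0.4245, -0.2699, 0.2647]
ee_rot: [0.344, 0.939, 0.001, -0.001]
contact_force: [0.0, 0.1, -3.2]
finger_gap: 0.031
finger_force: 80.4
```

```bash
python3 - <<'E'
from h import *
delta((.442,-.315,.205),2.44); s=manip.read_state(); print(s['contact_force'],s['wrist_torque'],s['finger_gap'])
c=cam('scene');t=cam('top')
def crop(c,s=5,w=80,h=90):
    p=proj(c,[.442,-.315,.22])[0].astype(int);x,y=p[0]-w//2,p[1]-h//2; print(x,y); return cv2.resize(c['image'][y:y+h,x:x+w,::-1],(w*s,h*s),interpolation=cv2.INTER_CUBIC)
cv2.imwrite('pics/hov.png',np.hstack([crop(t),crop(c)]))
E
```

```text
slide cm [-4.26 -2.31  5.96] spin -0.002 yaw 2.438 tilt [-0.002  0.002 -1.   ] pos [ 0.4245 -0.2699  0.2647] j [-0.8   0.24  1.5  -0.    1.4  -1.67]
[ 0.04406164  0.0841435  -3.16457142] [0.04670033 0.02837813 0.00448704] 0.030970228579540977
430 278
389 132
```

View pics/hov.png

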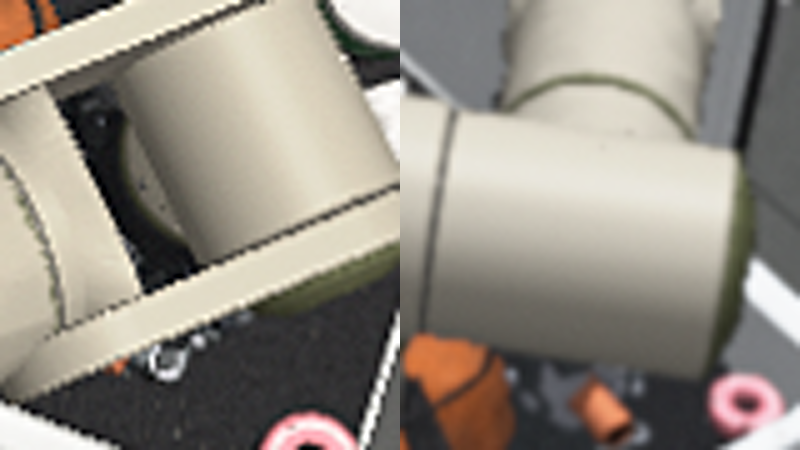

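The hover view shows the crank and screw hidden by the wrist in both cameras, so the fit goes by force.

{"op": "move_arm", "data": {
  "increments": [
    {"slide": [-1.4,-0.8,0],"spin": 0,"claw": 0},
    {"slide": [-1.4,-0.8,0],"spin": 0,"claw": 0},
    {"slide": [-1.46,-0.7,0],"spin": 0,"claw": 0},
    {"slide": [0,0,1],"spin": 0,"claw": 0},
    {"slide": [0,0,1],"spin": 0,"claw": 0},
    {"slide": [0,0,1],"spin": 0,"claw": 0},
    {"slide": [0,0,0.5],"spin": 0,"claw": 0},
    {"slide": [0,0,0.5],"spin": 0,"claw": 0},
    {"slide": [0,0,0.5],"spin": 0,"claw": 0},
    {"slide": [0,0,0.3],"spin": 0,"claw": 0},
    {"slide": [0,0,0],"spin": 0,"claw": 0}
  ]
}}

```text
time: 10.28
eef_pos: [0.4426, -0.3148, 0.2178]
ee_rot: [0.342, 0.94, 0.0, -0.0]
contact_force: [-0.1, 1.1, -2.7]
finger_gap: 0.0308
finger_force: 80.6
```

```bash
cat > st.py <<'E'
from h import *
import sys
a=[float(x) for x in sys.argv[1:]] or [.442,-.315,.188]
s=manip.read_state(); delta(a[:3],a[3] if len(a)>3 else None,s); print('t',round(s['time'],2),'F',s['contact_force'].round(2),'T',s['wrist_torque'].round(3),'gap',round(s['finger_gap'],4))
E
python3 st.py
```

```text
slide cm [ 0.03 -0.05  2.98] spin 0 yaw 2.443 tilt [-0.001  0.001 -1.   ] pos [ 0.4426 -0.3148  0.2178] j [-0.83  0.36  1.46  0.    1.32 -1.71]
t 10.28 F [-0.14  1.07 -2.74] T [ 0.051  0.055 -0.065] gap 0.0308
```

{"op": "move_arm", "data": {
  "increments": [
    {"slide": [0,0,0.2],"spin": 0,"claw": 0},
    {"slide": [0,0,0.2],"spin": 0,"claw": 0},
    {"slide": [0,0,0.2],"spin": 0,"claw": 0},
    {"slide": [0,0,0],"spin": 0,"claw": 0}
  ]
}}

```text
time: 10.62
eef_pos: [0.4429, -0.3152, 0.2129]
ee_rot: [0.343, 0.94, -0.0, 0.001]
contact_force: [-0.6, 0.7, 0.2]
finger_gap: 0.0312
finger_force: 81.3
```

```bash
python3 st.py
```

```text
slide cm [ 0.09 -0.04  2.49] spin 0 yaw 2.442 tilt [ 0.001 -0.001 -1.   ] pos [ 0.4429 -0.3152  0.2129] j [-0.83  0.37  1.47  0.    1.3  -1.71]
t 10.62 F [-0.62  0.65  0.18] T [0.194 0.043 0.052] gap 0.0312
```

{"op": "move_arm", "data": {
  "increments": [
    {"slide": [0,0,0.15],"spin": 0,"claw": 0},
    {"slide": [0,0,0.15],"spin": 0,"claw": 0},
    {"slide": [0,0,0],"spin": 0,"claw": 0}
  ]
}}

```text
time: 10.87
eef_pos: [0.4425, -0.3148, 0.2092]
ee_rot: [0.342, 0.94, 0.0, -0.0]
contact_force: [-1.5, 1.1, -1.9]
finger_gap: 0.0309
finger_force: 80.7
```

```bash
python3 st.py
```

```text
slide cm [ 0.02 -0.05  2.12] spin 0 yaw 2.442 tilt [-0.001  0.001 -1.   ] pos [ 0.4425 -0.3148  0.2092] j [-0.83  0.37  1.48 -0.    1.3  -1.71]
t 10.87 F [-1.52  1.08 -1.86] T [0.309 0.371 0.077] gap 0.0309
```

{"op": "move_arm", "data": {
  "increments": [
    {"slide": [0,0,0.25],"spin": 0,"claw": 0},
    {"slide": [0,0,0.25],"spin": 0,"claw": 0},
    {"slide": [0,0,0.25],"spin": 0,"claw": 0},
    {"slide": [0,0,0],"spin": 0,"claw": 0}
  ]
}}

```text
time: 11.2
eef_pos: [0.4424, -0.3147, 0.202]
ee_rot: [0.342, 0.94, 0.0, -0.0]
contact_force: [-3.5, 3.8, 4.2]
finger_gap: 0.0305
finger_force: 81.5
```

```bash
python3 st.py
```

```text
slide cm [ 0.02 -0.05  1.4 ] spin 0 yaw 2.443 tilt [-0.001  0.    -1.   ] pos [ 0.4424 -0.3147  0.202 ] j [-0.83  0.38  1.49 -0.    1.28 -1.71]
t 11.2 F [-3.46  3.81  4.17] T [0.717 0.661 0.128] gap 0.0305
```

{"op": "move_arm", "data": {
  "increments": [
    {"slide": [0.1,0,0],"spin": 0,"claw": 0},
    {"slide": [0,0,0.2],"spin": 0,"claw": 0},
    {"slide": [0,0,0.2],"spin": 0,"claw": 0},
    {"slide": [0,0,0],"spin": 0,"claw": 0}
  ]
}}

```text
time: 11.53
eef_pos: [0.4423, -0.3146, 0.1984]
ee_rot: [0.342, 0.94, -0.0, 0.001]
contact_force: [-1.1, 2.0, 6.3]
finger_gap: 0.0307
finger_force: 81.8
```

```bash
python3 st.py
```

```text
slide cm [ 0.   -0.05  1.04] spin 0 yaw 2.442 tilt [ 0.001 -0.001 -1.   ] pos [ 0.4423 -0.3146  0.1984] j [-0.83  0.38  1.5   0.    1.27 -1.71]
t 11.53 F [-1.07  1.99  6.25] T [0.407 0.126 0.141] gap 0.0307
```

{"op": "move_arm", "data": {
  "increments": [
    {"slide": [0.06,0.03,0],"spin": -0.04,"claw": 0},
    {"slide": [0,0,0.2],"spin": 0,"claw": 0},
    {"slide": [0,0,0.2],"spin": 0,"claw": 0},
    {"slide": [0,0,0],"spin": 0,"claw": 0}
  ]
}}

```text
time: 11.87
eef_pos: [0.442, -0.3144, 0.1933]
ee_rot: [0.324, 0.946, -0.0, 0.001]
contact_force: [3.5, -4.1, -3.9]
finger_gap: 0.0309
finger_force: 80.7
```

```bash
python3 st.py
```

```text
slide cm [-0.04 -0.05  0.53] spin 0 yaw 2.481 tilt [ 0.001 -0.001 -1.   ] pos [ 0.442  -0.3144  0.1933] j [-0.83  0.38  1.5  -0.    1.25 -1.74]
t 11.87 F [ 3.54 -4.11 -3.95] T [-0.753 -0.568  0.028] gap 0.0309
```

{"op": "move_arm", "data": {
  "increments": [
    {"slide": [-0.08,0,0],"spin": 0,"claw": 0},
    {"slide": [0,0,0.15],"spin": 0,"claw": 0},
    {"slide": [0,0,0.15],"spin": 0,"claw": 0},
    {"slide": [0,0,0.15],"spin": 0,"claw": 0},
    {"slide": [0,0,0],"spin": 0,"claw": 0}
  ]
}}

```text
time: 12.28
eef_pos: [0.4422, -0.3144, 0.1889]
ee_rot: [0.324, 0.946, -0.0, -0.0]
contact_force: [1.2, -3.3, -2.3]
finger_gap: 0.0307
finger_force: 80.7
```

```bash
python3 st.py
```

```text
slide cm [-0.02 -0.06  0.09] spin 0 yaw 2.482 tilt [-0. -0. -1.] pos [ 0.4422 -0.3144  0.1889] j [-0.83  0.39  1.51 -0.    1.25 -1.75]
t 12.28 F [ 1.17 -3.29 -2.25] T [-0.592 -0.107  0.02 ] gap 0.0307
```

{"op": "move_arm", "data": {
  "increments": [
    {"slide": [-0.04,-0.04,0],"spin": 0,"claw": 0},
    {"slide": [0,0,0.12],"spin": 0,"claw": 0},
    {"slide": [0,0,0.12],"spin": 0,"claw": 0},
    {"slide": [0,0,0],"spin": 0,"claw": 0}
  ]
}}

```text
time: 12.62
eef_pos: [0.4423, -0.3146, 0.1878]
ee_rot: [0.324, 0.946, 0.0, -0.0]
contact_force: [-2.7, 0.7, 5.2]
finger_gap: 0.031
finger_force: 81.8
```

```bash
python3 st.py
```

```text
slide cm [-0.   -0.05 -0.02] spin 0 yaw 2.483 tilt [-0.  0. -1.] pos [ 0.4423 -0.3146  0.1878] j [-0.83  0.39  1.51 -0.    1.24 -1.75]
t 12.62 F [-2.69  0.67  5.16] T [ 0.206  0.55  -0.006] gap 0.031
```

{"op": "move_arm", "data": {
  "increments": [
    {"slide": [0.02,0,0.1],"spin": 0,"claw": 0},
    {"slide": [0,0,0],"spin": 0,"claw": 0}
  ]
}}

```text
time: 12.78
eef_pos: [0.4423, -0.3146, 0.1877]
ee_rot: [0.324, 0.946, -0.0, 0.001]
contact_force: [-4.2, 2.1, 13.2]
finger_gap: 0.031
finger_force: 82.7
```

```bash
python3 st.py
```

```text
slide cm [ 0.   -0.05 -0.03] spin 0 yaw 2.483 tilt [ 0.001 -0.001 -1.   ] pos [ 0.4423 -0.3146  0.1877] j [-0.83  0.39  1.51  0.    1.24 -1.75]
t 12.78 F [-4.16  2.09 13.15] T [ 0.49   0.746 -0.025] gap 0.031
```

{"op": "move_arm", "data": {
  "increments": [
    {"slide": [0,0,0.01],"spin": 0.1,"claw": 0},
    {"slide": [0,0,0.015],"spin": 0.12,"claw": 0},
    {"slide": [0,0,0.015],"spin": 0.12,"claw": 0},
    {"slide": [0,0,0.015],"spin": 0.12,"claw": 0},
    {"slide": [0,0,0.015],"spin": 0.12,"claw": 0},
    {"slide": [0,0,0.015],"spin": 0.12,"claw": 0}
  ]
}}

```text
time: 13.28
eef_pos: [0.4437, -0.3138, 0.1869]
ee_rot: [0.631, 0.776, 0.001, 0.002]
contact_force: [4.8, 6.7, 9.9]
finger_gap: 0.0313
finger_force: 82.3
```

```bash
python3 st.py
```

```text
slide cm [-0.08 -0.19 -0.11] spin 0 yaw 1.777 tilt [ 0.004  0.    -1.   ] pos [ 0.4437 -0.3138  0.1869] j [-0.83  0.39  1.51  0.    1.24 -1.04]
t 13.28 F [4.75 6.7  9.89] T [ 1.091 -0.834  0.137] gap 0.0313
```

{"op": "move_arm", "data": {
  "increments": [
    {"slide": [0.06,0.07,0.015],"spin": 0.12,"claw": 0},
    {"slide": [0,0,0.015],"spin": 0.12,"claw": 0},
    {"slide": [0,0,0.015],"spin": 0.12,"claw": 0},
    {"slide": [0,0,0.015],"spin": 0.12,"claw": 0},
    {"slide": [0,0,0.015],"spin": 0.12,"claw": 0},
    {"slide": [0,0,0.015],"spin": 0.12,"claw": 0}
  ]
}}

```text
time: 13.78
eef_pos: [0.4454, -0.314, 0.186]
ee_rot: [0.864, 0.504, 0.003, 0.003]
contact_force: [12.6, 1.0, 5.2]
finger_gap: 0.0305
finger_force: 81.6
```

```bash
python3 st.py
```

```text
slide cm [-0.25 -0.24 -0.2 ] spin 0 yaw 1.057 tilt [ 0.008 -0.002 -1.   ] pos [ 0.4454 -0.314   0.186 ] j [-0.83  0.39  1.51  0.    1.23 -0.32]
t 13.78 F [12.57  0.97  5.19] T [ 0.181 -2.094  0.202] gap 0.0305
```

{"op": "move_arm", "data": {
  "increments": [
    {"slide": [0.05,0.09,0.015],"spin": 0,"claw": 0},
    {"slide": [0,0.035,0.015],"spin": 0.12,"claw": 0},
    {"slide": [0,0.035,0.015],"spin": 0.12,"claw": 0},
    {"slide": [0,0.035,0.015],"spin": 0.12,"claw": 0},
    {"slide": [0,0.035,0.015],"spin": 0.12,"claw": 0},
    {"slide": [0,0.035,0.015],"spin": 0.12,"claw": 0},
    {"slide": [0,0.035,0.015],"spin": 0.12,"claw": 0}
  ]
}}

```text
time: 14.37
eef_pos: [0.4468, -0.3155, 0.1851]
ee_rot: [0.986, 0.168, 0.002, 0.001]
contact_force: [4.0, 1.7, 9.7]
finger_gap: 0.0305
finger_force: 82.2
```

```bash
python3 st.py
```

```text
slide cm [-0.44 -0.21 -0.3 ] spin 0 yaw 0.337 tilt [ 0.005 -0.002 -1.   ] pos [ 0.4468 -0.3155  0.1851] j [-0.83  0.4   1.5   0.    1.24  0.4 ]
t 14.37 F [4.03 1.74 9.7 ] T [ 0.331 -0.727  0.133] gap 0.0305
```

Good: lateral force is down and the position matches the prediction. Continuing.

{"op": "move_arm", "data": {
  "increments": [
    {"slide": [0.03,0.035,0.015],"spin": 0.12,"claw": 0},
    {"slide": [0,0.035,0.015],"spin": 0.12,"claw": 0},
    {"slide": [0,0.035,0.015],"spin": 0.12,"claw": 0},
    {"slide": [0,0.035,0.015],"spin": 0.12,"claw": 0},
    {"slide": [0,0.035,0.015],"spin": 0.12,"claw": 0},
    {"slide": [0,0.035,0.015],"spin": 0.12,"claw": 0},
    {"slide": [0,0.035,0.015],"spin": 0.12,"claw": 0},
    {"slide": [0,0.035,0.015],"spin": 0.12,"claw": 0}
  ]
}}

```text
time: 15.03
eef_pos: [0.4465, -0.318, 0.1838]
ee_rot: [0.952, -0.307, 0.002, 0.0]
contact_force: [2.0, 1.4, 9.9]
finger_gap: 0.0308
finger_force: 82.3
```

```bash
python3 st.py
```

```text
slide cm [-0.54  0.02 -0.42] spin 0 yaw -0.623 tilt [ 0.004 -0.002 -1.   ] pos [ 0.4465 -0.318   0.1838] j [-0.83  0.4   1.5   0.    1.24  1.36]
t 15.03 F [1.97 1.38 9.92] T [ 0.447 -0.346  0.105] gap 0.0308
```

{"op": "move_arm", "data": {
  "increments": [
    {"slide": [0,0.035,0.015],"spin": 0.12,"claw": 0},
    {"slide": [0,0.035,0.015],"spin": 0.12,"claw": 0},
    {"slide": [0,0.035,0.015],"spin": 0.12,"claw": 0},
    {"slide": [0,0.035,0.015],"spin": 0.12,"claw": 0},
    {"slide": [0,0.035,0.015],"spin": 0.12,"claw": 0},
    {"slide": [0,0.035,0.015],"spin": 0.12,"claw": 0}
  ]
}}

```text
time: 15.53
eef_pos: [0.4449, -0.3192, 0.1829]
ee_rot: [0.783, -0.622, 0.002, -0.001]
contact_force: [2.9, 3.6, 11.0]
finger_gap: 0.0308
finger_force: 82.3
```

{"op": "move_arm", "data": {
  "increments": [
    {"slide": [0,0.035,0.015],"spin": 0.12,"claw": 0},
    {"slide": [0,0.035,0.015],"spin": 0.12,"claw": 0},
    {"slide": [0,0.035,0.015],"spin": 0.12,"claw": 0},
    {"slide": [0,0.035,0.015],"spin": 0.12,"claw": 0},
    {"slide": [0,0.035,0.015],"spin": 0.12,"claw": 0}
  ]
}}

```text
time: 15.95
eef_pos: [0.4432, -0.319, 0.1821]
ee_rot: [-0.564, 0.826, -0.002, 0.001]
contact_force: [3.8, 2.6, 10.8]
finger_gap: 0.0306
finger_force: 82.2
```

```bash
python3 st.py
```

```text
slide cm [-0.33  0.25 -0.59] spin 0 yaw -1.943 tilt [ 0.004 -0.001 -1.   ] pos [ 0.4432 -0.319   0.1821] j [-0.84  0.4   1.51  0.    1.23  2.67]
t 15.95 F [ 3.78  2.62 10.8 ] T [ 0.647 -0.423  0.06 ] gap 0.0306
```

{"op": "move_arm", "data": {
  "increments": [
    {"slide": [0,0,-0.1],"spin": 0,"claw": 50},
    {"slide": [0,0,0],"spin": 0,"claw": 100},
    {"slide": [0,0,0],"spin": 0,"claw": 100},
    {"slide": [0,0,0],"spin": 0,"claw": 100},
    {"slide": [0,0,-1],"spin": 0,"claw": 100},
    {"slide": [0,0,-3],"spin": 0,"claw": 100},
    {"slide": [0,0,-3],"spin": 0,"claw": 100},
    {"slide": [-0.3,0,-2],"spin": 0,"claw": 100},
    {"slide": [0,0,0],"spin": -0.12,"claw": 100},
    {"slide": [0,0,0],"spin": -0.12,"claw": 100},
    {"slide": [0,0,0],"spin": -0.12,"claw": 100},
    {"slide": [0,0,0],"spin": -0.12,"claw": 100}
  ]
}}

```text
time: 16.95
eef_pos: [0.443, -0.3165, 0.272]
ee_rot: [0.748, -0.663, 0.0, 0.0]
contact_force: [-0.0, -0.3, -0.0]
finger_gap: 0.0859
finger_force: 0.0
```

```bash
python3 st.py .4443 -.3162 .182 1.199; cp st.py /dev/null; python3 - <<'E'
from h import *
s=manip.read_state();print(s['finger_gap'],s['finger_force'])
E
```

```text
slide cm [-0.02 -0.13  9.  ] spin -2.65 yaw -1.451 tilt [ 0. -0. -1.] pos [ 0.443  -0.3165  0.272 ] j [-0.84  0.33  1.37  0.    1.44  2.19]
t 16.95 F [-0.05 -0.31 -0.03] T [ 0.031 -0.011  0.008] gap 0.0859
0.08585565746676546 0.0
```

{"op": "move_arm", "data": {
  "increments": [
    {"slide": [0,-0.13,0],"spin": -0.12,"claw": 100},
    {"slide": [0,0,0],"spin": -0.12,"claw": 100},
    {"slide": [0,0,0],"spin": -0.12,"claw": 100},
    {"slide": [0,0,0],"spin": -0.12,"claw": 100},
    {"slide": [0,0,0],"spin": -0.12,"claw": 100},
    {"slide": [0,0,0],"spin": -0.12,"claw": 100},
    {"slide": [0,0,0],"spin": -0.12,"claw": 100},
    {"slide": [0,0,0],"spin": -0.12,"claw": 100},
    {"slide": [0,0,0],"spin": -0.12,"claw": 100},
    {"slide": [0,0,0],"spin": -0.12,"claw": 100},
    {"slide": [0,0,0],"spin": -0.12,"claw": 100},
    {"slide": [0,0,0],"spin": -0.12,"claw": 100}
  ]
}}

```text
time: 17.95
eef_pos: [0.4443, -0.3164, 0.2719]
ee_rot: [1.0, -0.005, 0.0, 0.0]
contact_force: [-0.8, -0.3, -1.0]
finger_gap: 0.0853
finger_force: 0.0
```

{"op": "move_arm", "data": {
  "increments": [
    {"slide": [0,0,0],"spin": -0.12,"claw": 100},
    {"slide": [0,0,0],"spin": -0.12,"claw": 100},
    {"slide": [0,0,0],"spin": -0.12,"claw": 100},
    {"slide": [0,0,0],"spin": -0.12,"claw": 100},
    {"slide": [0,0,0],"spin": -0.12,"claw": 100},
    {"slide": [0,0,0],"spin": -0.12,"claw": 100},
    {"slide": [0,0,0],"spin": -0.12,"claw": 100},
    {"slide": [0,0,0],"spin": -0.12,"claw": 100},
    {"slide": [0,0,0],"spin": -0.12,"claw": 100},
    {"slide": [0,0,0],"spin": -0.12,"claw": 100},
    {"slide": [0,0,0],"spin": 0,"claw": 100}
  ]
}}

```text
time: 18.87
eef_pos: [0.4443, -0.3164, 0.2719]
ee_rot: [0.829, 0.559, 0.0, 0.0]
contact_force: [0.3, -0.9, 1.4]
finger_gap: 0.0852
finger_force: 0.0
```

```bash
python3 st.py .4443 -.3162 .182 1.199
```

```text
slide cm [ 0.02 -0.01  8.99] spin -0.012 yaw 1.187 tilt [ 0. -0. -1.] pos [ 0.4443 -0.3164  0.2719] j [-0.83  0.33  1.36  0.    1.44 -0.45]
t 18.87 F [ 0.34 -0.85  1.41] T [0.015 0.021 0.   ] gap 0.0852
```

{"op": "move_arm", "data": {
  "increments": [
    {"slide": [0,0,1.5],"spin": -0.01,"claw": 100},
    {"slide": [0,0,1.5],"spin": 0,"claw": 100},
    {"slide": [0,0,1.5],"spin": 0,"claw": 100},
    {"slide": [0,0,1.5],"spin": 0,"claw": 100},
    {"slide": [0,0,1.5],"spin": 0,"claw": 100},
    {"slide": [0,0,1],"spin": 0,"claw": 100},
    {"slide": [0,0,0.4],"spin": 0,"claw": 60},
    {"slide": [0,0,0],"spin": 0,"claw": 20},
    {"slide": [0,0,0],"spin": 0,"claw": 0},
    {"slide": [0,0,0],"spin": 0,"claw": 0},
    {"slide": [0,0,0],"spin": 0,"claw": 0},
    {"slide": [0,0,0],"spin": 0,"claw": 0}
  ],
  "newtons": 80
}}

```text
time: 19.87
eef_pos: [0.4444, -0.3166, 0.1834]
ee_rot: [0.828, 0.561, -0.0, 0.001]
contact_force: [-2.2, 1.7, 5.8]
finger_gap: 0.0309
finger_force: 80.0
```

{"op": "move_arm", "data": {
  "increments": [
    {"slide": [0,0,0],"spin": 0,"claw": 0},
    {"slide": [0,0,0],"spin": 0,"claw": 0},
    {"slide": [0,0,0],"spin": 0,"claw": 0}
  ]
}}

```text
time: 20.12
eef_pos: [0.4444, -0.3166, 0.1834]
ee_rot: [0.828, 0.561, 0.0, 0.001]
contact_force: [-2.8, 0.6, 4.8]
finger_gap: 0.0307
finger_force: 79.9
```

```bash
python3 st.py .4443 -.3162 .182 1.199
```

```text
slide cm [ 0.03 -0.03  0.14] spin -0.007 yaw 1.192 tilt [ 0.001 -0.001 -1.   ] pos [ 0.4444 -0.3166  0.1834] j [-0.83  0.4   1.51 -0.    1.24 -0.45]
t 20.12 F [-2.84  0.57  4.8 ] T [0.361 0.29  0.036] gap 0.0307
```

{"op": "move_arm", "data": {
  "increments": [
    {"slide": [0,0,0.03],"spin": 0.12,"claw": 0},
    {"slide": [0,0,0.03],"spin": 0.12,"claw": 0},
    {"slide": [0,0,0.015],"spin": 0.12,"claw": 0},
    {"slide": [0,0,0.015],"spin": 0.12,"claw": 0},
    {"slide": [0,0,0.015],"spin": 0.12,"claw": 0},
    {"slide": [0,0,0.015],"spin": 0.12,"claw": 0},
    {"slide": [0,0,0.015],"spin": 0.12,"claw": 0}
  ]
}}

```text
time: 20.7
eef_pos: [0.4443, -0.3166, 0.1823]
ee_rot: [0.985, 0.172, 0.0, 0.001]
contact_force: [-4.5, 2.2, 8.4]
finger_gap: 0.0308
finger_force: 80.3
```

```bash
python3 st.py .4443 -.3162 .182
```

```text
slide cm [ 0.01 -0.03  0.03] spin 0 yaw 0.346 tilt [ 0.    -0.001 -1.   ] pos [ 0.4443 -0.3166  0.1823] j [-0.83  0.4   1.51 -0.    1.23  0.39]
t 20.7 F [-4.49  2.17  8.43] T [0.413 0.707 0.065] gap 0.0308
```

{"op": "move_arm", "data": {
  "increments": [
    {"slide": [-0.03,-0.04,0.015],"spin": 0.12,"claw": 0},
    {"slide": [0,0,0.015],"spin": 0.12,"claw": 0},
    {"slide": [0,0,0.015],"spin": 0.12,"claw": 0},
    {"slide": [0,0,0.015],"spin": 0.12,"claw": 0},
    {"slide": [0,0,0.015],"spin": 0.12,"claw": 0},
    {"slide": [0,0,0.015],"spin": 0.12,"claw": 0}
  ]
}}

```text
time: 21.2
eef_pos: [0.4442, -0.3164, 0.1814]
ee_rot: [0.983, -0.186, 0.001, 0.001]
contact_force: [-2.6, 2.2, 7.2]
finger_gap: 0.0307
finger_force: 80.1
```

```bash
python3 st.py .4443 -.3162 .182
```

```text
slide cm [ 0.01 -0.02 -0.06] spin 0 yaw -0.374 tilt [ 0.001 -0.002 -1.   ] pos [ 0.4442 -0.3164  0.1814] j [-0.83  0.4   1.51 -0.    1.23  1.11]
t 21.2 F [-2.57  2.17  7.2 ] T [0.244 0.239 0.141] gap 0.0307
```

{"op": "move_arm", "data": {
  "increments": [
    {"slide": [0,0,0.012],"spin": 0.1,"claw": 0},
    {"slide": [0,0,0.012],"spin": 0.1,"claw": 0},
    {"slide": [0,0,0.012],"spin": 0.1,"claw": 0}
  ]
}}

```text
time: 21.45
eef_pos: [0.4442, -0.3163, 0.1811]
ee_rot: [0.944, -0.33, 0.001, 0.001]
contact_force: [-1.8, 2.6, 8.6]
finger_gap: 0.0309
finger_force: 80.3
```

```bash
python3 st.py .4443 -.3162 .182
```

```text
slide cm [ 0.   -0.02 -0.09] spin 0 yaw -0.672 tilt [ 0.001 -0.002 -1.   ] pos [ 0.4442 -0.3163  0.1811] j [-0.83  0.4   1.51 -0.    1.23  1.41]
t 21.45 F [-1.83  2.6   8.65] T [0.368 0.537 0.181] gap 0.0309
```

{"op": "move_arm", "data": {
  "increments": [
    {"slide": [0,0,0.012],"spin": 0.1,"claw": 0},
    {"slide": [0,0,0.012],"spin": 0.1,"claw": 0},
    {"slide": [0,0,0],"spin": 0,"claw": 0}
  ]
}}

```text
time: 21.7
eef_pos: [0.4442, -0.3163, 0.1809]
ee_rot: [0.906, -0.423, 0.001, 0.0]
contact_force: [-1.3, 2.2, 7.4]
finger_gap: 0.0309
finger_force: 80.2
```

```bash
python3 st.py .4443 -.3162 .182
```

```text
slide cm [ 0.   -0.01 -0.11] spin 0 yaw -0.873 tilt [ 0.001 -0.001 -1.   ] pos [ 0.4442 -0.3163  0.1809] j [-0.83  0.4   1.51  0.    1.23  1.61]
t 21.7 F [-1.35  2.2   7.4 ] T [0.248 0.326 0.003] gap 0.0309
```

{"op": "move_arm", "data": {
  "increments": [
    {"slide": [0,0,0.012],"spin": 0.1,"claw": 0},
    {"slide": [0,0,0.012],"spin": 0.1,"claw": 0}
  ]
}}

```text
time: 21.87
eef_pos: [0.4443, -0.3162, 0.1807]
ee_rot: [0.86, -0.511, 0.001, 0.0]
contact_force: [-1.7, 2.4, 7.7]
finger_gap: 0.0309
finger_force: 80.2
```

```bash
python3 st.py .4443 -.3162 .182
```

```text
slide cm [-0.   -0.01 -0.13] spin 0 yaw -1.072 tilt [ 0.001 -0.002 -1.   ] pos [ 0.4443 -0.3162  0.1807] j [-0.83  0.4   1.51  0.    1.23  1.81]
t 21.87 F [-1.66  2.4   7.68] T [0.269 0.266 0.349] gap 0.0309
```

{"op": "move_arm", "data": {
  "increments": [
    {"slide": [0,0,0.012],"spin": 0.08,"claw": 0}
  ]
}}

```text
time: 21.95
eef_pos: [0.4443, -0.3163, 0.1806]
ee_rot: [0.839, -0.545, 0.001, 0.0]
contact_force: [-1.9, 2.2, 8.5]
finger_gap: 0.0309
finger_force: 80.4
```

```bash
python3 st.py .4443 -.3162 .182
```

```text
slide cm [-0.   -0.01 -0.14] spin 0 yaw -1.152 tilt [ 0.001 -0.002 -1.   ] pos [ 0.4443 -0.3163  0.1806] j [-0.83  0.4   1.51 -0.    1.23  1.89]
t 21.95 F [-1.95  2.2   8.47] T [0.544 0.42  0.346] gap 0.0309
```

{"op": "move_arm", "data": {
  "increments": [
    {"slide": [0,0,0.012],"spin": 0.1,"claw": 0}
  ]
}}

```text
time: 22.03
eef_pos: [0.4443, -0.3162, 0.1805]
ee_rot: [0.811, -0.585, 0.001, 0.0]
contact_force: [-2.2, 2.6, 9.2]
finger_gap: 0.0309
finger_force: 80.3
```

```bash
python3 st.py .4443 -.3162 .182
```

```text
slide cm [-0.   -0.01 -0.15] spin 0 yaw -1.251 tilt [ 0.001 -0.002 -1.   ] pos [ 0.4443 -0.3162  0.1805] j [-0.83  0.4   1.51 -0.    1.23  1.99]
t 22.03 F [-2.16  2.65  9.19] T [0.332 0.294 0.424] gap 0.0309
```

{"op": "move_arm", "data": {
  "increments": [
    {"slide": [0,0,0],"spin": 0,"claw": 0}
  ]
}}

```text
time: 22.12
eef_pos: [0.4443, -0.3162, 0.1805]
ee_rot: [0.81, -0.586, 0.001, 0.0]
contact_force: [-1.5, 1.5, 9.2]
finger_gap: 0.0307
finger_force: 80.3
```

```bash
python3 st.py .4443 -.3162 .182
```

```text
slide cm [-0.   -0.   -0.15] spin 0 yaw -1.252 tilt [ 0.001 -0.002 -1.   ] pos [ 0.4443 -0.3162  0.1805] j [-0.83  0.4   1.51  0.    1.23  1.99]
t 22.12 F [-1.51  1.49  9.18] T [0.566 0.437 0.047] gap 0.0307
```

{"op": "move_arm", "data": {
  "increments": [
    {"slide": [0,0,0.01],"spin": 0.08,"claw": 0},
    {"slide": [0,0,0.01],"spin": 0.08,"claw": 0}
  ]
}}

```text
time: 22.28
eef_pos: [0.4443, -0.3163, 0.1804]
ee_rot: [0.761, -0.648, 0.001, 0.0]
contact_force: [-1.9, 2.7, 9.8]
finger_gap: 0.0308
finger_force: 80.4
```

```bash
python3 st.py .4443 -.3162 .182
```

```text
slide cm [-0.01  0.   -0.16] spin 0 yaw -1.41 tilt [ 0.002 -0.002 -1.   ] pos [ 0.4443 -0.3163  0.1804] j [-0.83  0.4   1.51  0.    1.23  2.15]
t 22.28 F [-1.9   2.7   9.78] T [0.314 0.302 0.431] gap 0.0308
```

{"op": "move_arm", "data": {
  "increments": [
    {"slide": [0,0,0.01],"spin": 0.08,"claw": 0},
    {"slide": [0,0,0.01],"spin": 0.08,"claw": 0}
  ]
}}

```text
time: 22.45
eef_pos: [0.4444, -0.3161, 0.1801]
ee_rot: [0.707, -0.707, 0.001, -0.0]
contact_force: [-0.5, 4.0, 9.1]
finger_gap: 0.0307
finger_force: 80.5
```

```bash
python3 st.py .4443 -.3162 .182
```

```text
slide cm [ 0.01  0.   -0.19] spin 0 yaw -1.571 tilt [ 0.002 -0.001 -1.   ] pos [ 0.4444 -0.3161  0.1801] j [-0.83  0.4   1.51  0.    1.23  2.31]
t 22.45 F [-0.55  4.05  9.1 ] T [0.478 0.331 0.521] gap 0.0307
```

{"op": "move_arm", "data": {
  "increments": [
    {"slide": [0,0,0],"spin": 0,"claw": 0},
    {"slide": [0,0,0],"spin": 0,"claw": 0},
    {"slide": [0,0,0],"spin": 0,"claw": 0}
  ]
}}

```text
time: 22.7
eef_pos: [0.4443, -0.3161, 0.1801]
ee_rot: [0.708, -0.706, 0.001, -0.0]
contact_force: [-1.5, 2.9, 10.0]
finger_gap: 0.0306
finger_force: 80.4
```

```bash
python3 st.py .4443 -.3162 .182
```

```text
slide cm [ 0.01  0.   -0.19] spin 0 yaw -1.567 tilt [ 0.002 -0.001 -1.   ] pos [ 0.4443 -0.3161  0.1801] j [-0.83  0.4   1.51  0.    1.23  2.3 ]
t 22.7 F [-1.5   2.9   9.98] T [0.684 0.398 0.135] gap 0.0306
```

{"op": "move_arm", "data": {
  "increments": [
    {"slide": [0,0,-0.15],"spin": -0.04,"claw": 0},
    {"slide": [0,0,-0.5],"spin": 0,"claw": 0},
    {"slide": [0,0,-0.5],"spin": 0,"claw": 0},
    {"slide": [0,0,-0.5],"spin": 0,"claw": 0}
  ]
}}

```text
time: 23.03
eef_pos: [0.4441, -0.3159, 0.1933]
ee_rot: [0.722, -0.692, -0.001, -0.0]
contact_force: [6.5, -3.2, -15.1]
finger_gap: 0.0305
finger_force: 82.2
```

```bash
python3 st.py .4443 -.3162 .315 -.05
```

```text
slide cm [ 1.000e-02 -2.000e-02 -1.217e+01] spin -1.478 yaw -1.528 tilt [-0.     0.002 -1.   ] pos [ 0.4441 -0.3159  0.1933] j [-0.83  0.39  1.49  0.    1.26  2.26]
t 23.03 F [  6.46  -3.23 -15.15] T [-0.762 -1.118  0.186] gap 0.0305
```

{"op": "move_arm", "data": {
  "increments": [
    {"slide": [0.03,-0.06,0],"spin": -0.04,"claw": 0},
    {"slide": [0,0,-0.4],"spin": 0,"claw": 0},
    {"slide": [0,0,-0.5],"spin": 0,"claw": 0}
  ]
}}

```text
time: 23.28
eef_pos: [0.4442, -0.316, 0.2029]
ee_rot: [0.735, -0.678, -0.001, -0.0]
contact_force: [1.6, 0.7, -10.6]
finger_gap: 0.0309
finger_force: 82.8
```

```bash
python3 st.py .4443 -.3162 .315 -.05
```

```text
slide cm [-0.000e+00  1.000e-02 -1.121e+01] spin -1.439 yaw -1.489 tilt [-0.002  0.002 -1.   ] pos [ 0.4442 -0.316   0.2029] j [-0.83  0.38  1.48  0.    1.28  2.23]
t 23.28 F [  1.62   0.69 -10.56] T [-0.183 -0.262  0.094] gap 0.0309
```

Lifting on gently, then clear, then spinning back.

{"op": "move_arm", "data": {
  "increments": [
    {"slide": [0,0,-0.4],"spin": -0.02,"claw": 0},
    {"slide": [0,0,-0.4],"spin": 0,"claw": 0},
    {"slide": [0,0,-0.5],"spin": 0,"claw": 0},
    {"slide": [0,0,-0.5],"spin": 0,"claw": 0},
    {"slide": [0,0,-1],"spin": 0,"claw": 0},
    {"slide": [0,0,-1],"spin": 0,"claw": 0},
    {"slide": [0,0,-2],"spin": 0,"claw": 0},
    {"slide": [0,0,-3],"spin": 0,"claw": 0},
    {"slide": [0,0,-2.6],"spin": 0,"claw": 0},
    {"slide": [0,0,0],"spin": -0.12,"claw": 0},
    {"slide": [0,0,0],"spin": -0.12,"claw": 0},
    {"slide": [0,0,0],"spin": -0.12,"claw": 0}
  ]
}}

```text
time: 24.28
eef_pos: [0.4445, -0.3164, 0.3195]
ee_rot: [0.852, -0.524, 0.001, 0.0]
contact_force: [-0.1, -0.6, -3.4]
finger_gap: 0.0308
finger_force: 84.0
```

{"op": "move_arm", "data": {
  "increments": [
    {"slide": [0,0,0],"spin": -0.12,"claw": 0},
    {"slide": [0,0,0],"spin": -0.12,"claw": 0},
    {"slide": [0,0,0],"spin": -0.12,"claw": 0},
    {"slide": [0,0,0],"spin": -0.12,"claw": 0},
    {"slide": [0,0,0],"spin": -0.12,"claw": 0},
    {"slide": [0,0,0],"spin": -0.12,"claw": 0},
    {"slide": [0,0,0],"spin": -0.12,"claw": 0},
    {"slide": [0,0,0],"spin": -0.12,"claw": 0},
    {"slide": [0,0,0],"spin": -0.1,"claw": 0},
    {"slide": [0,0,0],"spin": 0,"claw": 0}
  ]
}}

```text
time: 25.12
eef_pos: [0.4445, -0.3164, 0.319]
ee_rot: [1.0, -0.022, 0.0, 0.0]
contact_force: [0.6, -0.0, -2.9]
finger_gap: 0.0306
finger_force: 84.0
```

```bash
python3 st.py .335 -.15 .315 -.05;python3 st.py .335 .363 .315 -.05
```

```text
slide cm [-11.68 -16.14   0.38] spin 0.006 yaw -0.044 tilt [ 0.001 -0.001 -1.   ] pos [ 0.4445 -0.3164  0.319 ] j [-0.83  0.31  1.27 -0.    1.56  0.78]
t 25.12 F [ 0.56 -0.03 -2.91] T [ 0.035  0.009 -0.017] gap 0.0306
slide cm [-13.95 -67.39   0.34] spin 0.006 yaw -0.044 tilt [ 0.001 -0.001 -1.   ] pos [ 0.4445 -0.3164  0.319 ] j [-0.83  0.31  1.27 -0.    1.56  0.78]
t 25.12 F [ 0.56 -0.03 -2.91] T [ 0.035  0.009 -0.017] gap 0.0306
```

{"op": "move_arm", "data": {
  "increments": [
    {"slide": [-1.95,-2.7,0],"spin": 0,"claw": 0},
    {"slide": [-1.95,-2.7,0],"spin": 0,"claw": 0},
    {"slide": [-1.95,-2.7,0],"spin": 0,"claw": 0},
    {"slide": [-1.95,-2.7,0],"spin": 0,"claw": 0},
    {"slide": [-1.95,-2.7,0],"spin": 0,"claw": 0},
    {"slide": [-1.95,-2.7,0],"spin": 0,"claw": 0},
    {"slide": [-0.16,-3.7,0],"spin": 0,"claw": 0},
    {"slide": [-0.16,-3.7,0],"spin": 0,"claw": 0},
    {"slide": [-0.16,-3.7,0],"spin": 0,"claw": 0},
    {"slide": [-0.16,-3.7,0],"spin": 0,"claw": 0},
    {"slide": [-0.16,-3.7,0],"spin": 0,"claw": 0},
    {"slide": [-0.16,-3.7,0],"spin": 0,"claw": 0}
  ]
}}

```text
time: 26.12
eef_pos: [0.3358, 0.075, 0.319]
ee_rot: [1.0, -0.026, 0.001, 0.0]
contact_force: [1.2, -1.7, -2.9]
finger_gap: 0.0307
finger_force: 84.0
```

{"op": "move_arm", "data": {
  "increments": [
    {"slide": [-0.16,-3.7,0],"spin": 0,"claw": 0},
    {"slide": [-0.16,-3.7,0],"spin": 0,"claw": 0},
    {"slide": [-0.16,-3.7,0],"spin": 0,"claw": 0},
    {"slide": [-0.16,-3.7,0],"spin": 0,"claw": 0},
    {"slide": [-0.16,-3.7,0],"spin": 0,"claw": 0},
    {"slide": [-0.16,-3.7,0],"spin": 0,"claw": 0},
    {"slide": [-0.16,-3.7,0],"spin": 0,"claw": 0},
    {"slide": [-0.16,-3.0,0],"spin": 0,"claw": 0},
    {"slide": [0,0,0],"spin": 0,"claw": 0}
  ]
}}

```text
time: 26.87
eef_pos: [0.3366, 0.3664, 0.3179]
ee_rot: [1.0, -0.024, -0.0, -0.001]
contact_force: [-0.1, 0.1, -2.8]
finger_gap: 0.0306
finger_force: 83.8
```

```bash
python3 st.py .383 .363 .016 -.05
```

```text
slide cm [ 4.67  0.16 30.19] spin 0.003 yaw -0.047 tilt [-0.001  0.001 -1.   ] pos [0.3366 0.3664 0.3179] j [0.59 0.2  1.42 0.   1.52 2.21]
t 26.87 F [-0.13  0.07 -2.81] T [ 0.028  0.002 -0.019] gap 0.0306
```

{"op": "move_arm", "data": {
  "increments": [
    {"slide": [0.6,0.16,1],"spin": 0,"claw": 0},
    {"slide": [0.6,0,3.2],"spin": 0,"claw": 0},
    {"slide": [0.6,0,3.2],"spin": 0,"claw": 0},
    {"slide": [0.6,0,3.2],"spin": 0,"claw": 0},
    {"slide": [0.6,0,3.2],"spin": 0,"claw": 0},
    {"slide": [0.6,0,3.2],"spin": 0,"claw": 0},
    {"slide": [0.6,0,3.2],"spin": 0,"claw": 0},
    {"slide": [0.45,0,3.2],"spin": 0,"claw": 0},
    {"slide": [0,0,3],"spin": 0,"claw": 0},
    {"slide": [0,0,1.5],"spin": 0,"claw": 0},
    {"slide": [0,0,1],"spin": 0,"claw": 0},
    {"slide": [0,0,0.5],"spin": 0,"claw": 0}
  ]
}}

```text
time: 27.87
eef_pos: [0.3839, 0.3575, 0.0231]
ee_rot: [1.0, -0.025, -0.0, 0.0]
contact_force: [-0.4, 0.0, -2.8]
finger_gap: 0.0306
finger_force: 83.8
```

{"op": "move_arm", "data": {
  "increments": [
    {"slide": [0,0,0.3],"spin": 0,"claw": 0},
    {"slide": [0,0,0.2],"spin": 0,"claw": 0},
    {"slide": [0,0,0],"spin": 0,"claw": 0}
  ]
}}

```text
time: 28.12
eef_pos: [0.3842, 0.3588, 0.0197]
ee_rot: [1.0, -0.024, 0.001, -0.0]
contact_force: [0.3, -0.8, -3.5]
finger_gap: 0.0307
finger_force: 83.8
```

```bash
python3 st.py .383 .363 .013 -.05
```

```text
slide cm [-0.14 -0.41  0.67] spin 0.002 yaw -0.048 tilt [ 0.001  0.001 -1.   ] pos [0.3842 0.3588 0.0197] j [ 0.53  0.58  1.72 -0.    0.84  2.15]
t 28.12 F [ 0.31 -0.84 -3.5 ] T [-0.004  0.078 -0.085] gap 0.0307
```

Position is fine. Lowering the last ~7 mm.

{"op": "move_arm", "data": {
  "increments": [
    {"slide": [-0.1,-0.2,0.2],"spin": 0,"claw": 0},
    {"slide": [0,0,0.2],"spin": 0,"claw": 0},
    {"slide": [0,0,0.15],"spin": 0,"claw": 0},
    {"slide": [0,0,0.1],"spin": 0,"claw": 0},
    {"slide": [0,0,0],"spin": 0,"claw": 0}
  ]
}}

```text
time: 28.53
eef_pos: [0.3828, 0.361, 0.0136]
ee_rot: [1.0, -0.024, 0.0, -0.0]
contact_force: [-4.7, -1.8, 9.0]
finger_gap: 0.031
finger_force: 85.4
```

```bash
python3 st.py .383 .363 .013 -.05
```

```text
slide cm [ 0.01 -0.2   0.06] spin 0.003 yaw -0.047 tilt [ 0.  0. -1.] pos [0.3828 0.361  0.0136] j [ 0.53  0.59  1.72 -0.    0.83  2.15]
t 28.53 F [-4.67 -1.84  9.02] T [-0.443  0.615  0.021] gap 0.031
```

{"op": "move_arm", "data": {
  "increments": [
    {"slide": [0,0,-0.05],"spin": 0,"claw": 50},
    {"slide": [0,0,0],"spin": 0,"claw": 100},
    {"slide": [0,0,0],"spin": 0,"claw": 100},
    {"slide": [0,0,0],"spin": 0,"claw": 100},
    {"slide": [0,0,-1],"spin": 0,"claw": 100},
    {"slide": [0,0,-2],"spin": 0,"claw": 100},
    {"slide": [-0.5,0,-3],"spin": 0,"claw": 100},
    {"slide": [-0.5,0,-3.5],"spin": 0,"claw": 100},
    {"slide": [-0.5,0,-3.5],"spin": 0,"claw": 100},
    {"slide": [-0.5,0,-3.5],"spin": 0,"claw": 100},
    {"slide": [-0.5,0,-3.5],"spin": 0,"claw": 100},
    {"slide": [0,0,0],"spin": 0,"claw": 100}
  ]
}}

```text
time: 29.53
eef_pos: [0.359, 0.3633, 0.2204]
ee_rot: [1.0, -0.023, 0.005, -0.003]
contact_force: [0.6, 0.1, 0.7]
finger_gap: 0.0855
finger_force: 0.0
```

```bash
python3 - <<'E'
from h import *
s=manip.read_state(); print(s['time'],s['eef_pos'],s['contact_force'],s['finger_gap'])
c=cam('scene');t=cam('top')
def crop(c,x,y,s=5,w=80,h=60): return cv2.resize(c['image'][y:y+h,x:x+w,::-1],(w*s,h*s),interpolation=cv2.INTER_CUBIC)
cv2.imwrite('pics/end.png',np.vstack([np.hstack([crop(t,190,225),crop(t,420,295)]),np.hstack([crop(c,230,275),crop(c,400,160)])]))
E
```

```text
29.5333 [0.35904302 0.36333265 0.2204238 ] [0.60243035 0.12972057 0.72056135] 0.08549793740679464
```

View pics/end.png

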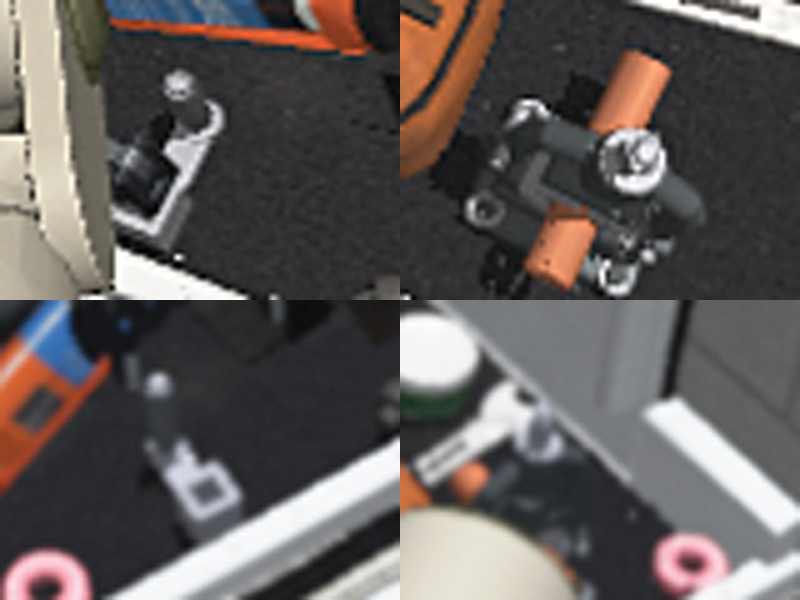

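The crank lies flat in its old place, with the hub at top pixel (218,265) and the grip upright. The tube is still in the vice and the fingers are clear of everything, so I'm handing in.

```bash
python3 -c "
from station import manip
print(manip.hand_in())"
```

```text
the job is handed in; nothing more can be done
None
```

I handed the job in at about 30 s: the tube is clamped at about 9 N at the grip, worked out from the wrist torque, and the crank lies flat back in its starting place; no verdict came back.

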